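Slide the titration flask under the burette

ROBOT

A 6-joint arm with a two-finger parallel gripper is mounted at the origin on the work surface. World frame = base frame: x ahead of the robot, y to its left, z up, the work surface at z = 0. Lengths are in m, angles in rad, forces in N, time in s.
With the tool pointing down it reaches from about 0.35 to 0.8 m from the base axis. Payload 7.3 kg.
Tool frame: the origin (TCP) lies midway between the tips of the shut fingers; the grasp point (between the pads) lies 19 mm behind it (env.pinch_z is the distance from the TCP to the grasp point, in m); x points along the fingers, z is the direction in which the jaws open and shut, and the axes are right-handed (so a half turn about x gives the same grasp; the last joint's range is limited). The gripper opens to 85 mm and grips with 20 to 120 N. Pads are 22 mm wide; open, the fingers measure 114 mm over their backs; the gripper's body (76 mm by 85 mm) begins 54 mm behind the grasp point. The pads swing forward as they close: fully open they stand 13 mm farther back than shut.
Start: joints at [-1.276, 0.342, 1.524, -0, 1.275, -0.146], TCP at [0.224, -0.475, 0.231] pointing down, gripper open.
Joint ranges: [-2.53, 2.53], [-0.77, 2.02], [0.04, 2.7], [-1, 4.14], [0.28, 2.66], [-3.11, 3.11]. Speed limits (rad/s): [2.57, 2.57, 3.14, 3.14, 3.14, 3.14].

INTERFACE

Orientations are given as a unit quaternion [w, x, y, z].
In Python, from bench import get_state, cams, env gives the robot as it stands.
- The arm moves only by the shell command python3 -m jog 'ROWS' [FORCE]. ROWS is JSON, a list that holds one entry, the list of rows, each a list of 7 numbers: the finger opening in m, from 0 to 0.0854, then the shift along the tool's x, y, z in m, then the turn, a rotation vector about the tool's x, y, z in degrees. In form: [[[claw, x, y, z, ax, ay, az], ...]]. A call has 1 to 10 rows; each row is the pose to reach, as a shift and turn from the pose commanded when the call began, along the tool's axes at that moment; what a row does not reach only later rows make up. A row lasts 1/8 s, in which the tool goes at most 62.5 mm and 10.7 degrees, less where a joint would pass 70% of its speed; a pose out of reach is approached as far as the arm can. A call with a gripper value outside its range is refused whole. The fingers move at their own pace and stop on an object; FORCE is the grip in N (left out, the last holds). Time passes only in rows, so rows that repeat a pose let the fingers close. It gives the time, the measured TCP pose, the force and the opening at its end, in the units of the state.
- get_state(): the state, without advancing time (a new reading comes with each control period).
- cams.read_camera(name): name is "scene" or "top" or "wrist"; returns a dict with "frame" (400x640x3 uint8, blue, green, red), "intrinsics" (3x3 intrinsics, pixels), "R" (3x3) and "t" (3): a world point X has camera coordinates R X + t. Camera axes: x right, y down, z forward; pixel columns grow to the right and rows downward; lengths in m; the calibration is good to about 2 mm. A picture is of the moment at which its call begins. There is no depth.
- env.sign_off(): hands the job in, once; it reports no verdict.
Trained networks look in a picture, given as the dict that the camera call returned (one of the last four; its "shot" number tells which), for a name from the list of things; names that differ only in an ending like _2 or _b are one class to them, and where a whole thing is asked for, a point or a joint stands for the part that bears it (a point fixed in the world has none). Each returns a list of dicts, best first, with "confidence" (0 to 1); they miss things now and then, are a little off and sometimes report something else, mostly with a low value. They report only what shows in the picture. A call takes as long as a camera call.
- cams.search_frame(picture, target): "xyz" ([x, y, z] in m, in world coordinates, good to about 4 mm: the middle of the surface that is visible of it).
- cams.tip_of(picture, target): "xyz" ([x, y, z] in m, in world coordinates, good to about 4 mm: a listed point, or the origin of a listed thing).
The state is a dict: "time": time; "joints": joint angles; "joint_velocities": joint speeds; "joint_efforts": joint torques, N m; "position": TCP position; "eef_rot": TCP orientation; "force": force on the tool from outside, world axes, zero at the start; "torque": the same for the moment, N m; "opening": finger opening in m.
Only numpy, scipy, OpenCV 4.12 (cv2) and the standard library are available. Lean on these libraries where they do the work, as an engineer would, in place of code of your own. Each camera call takes 0.05 s, during which the arm holds its last target. There are 200 camera calls.

TASK

Bring the conical flask under the burette: press the round locking button on the sliding stage down and keep it down while you push the stage along its rails all the way to the end stop at the burette. Then let go, so that the button springs up and locks the stage there. Do not touch or lift the flask, keep it standing upright in its seat, and leave the bottles and the beaker beside the slide where they are.

Things in the scene. Friction and masses are not known exactly. Their poses are not given: they have to be found in the camera images.
- rail: Slide fixed to the bench: grey base 290 (x) by 340 mm (y), 12 thick; two steel rails along y; a bar 44 mm high across each end is an end stop. Origin on the bench, midway between the stops; x points away from the robot, y along the rails to the burette end. Burette upright at x +60, y +80 mm, 180 to 420 mm above the bench, on a 12 mm steel column at x +135, y +80, 442 tall.
- stage (a joint): Stage travel along the rails in m, growing along rail +y: 0 = end away from the burette, 0.16 = at the end stop by the burette. The stage is an aluminium plate 220 (x) by 110 mm (y), top 42 mm above the bench, about 0.6 kg, its middle at rail y = joint - 0.08. Unlocked it slides with 1.5 N friction and light damping (6 N per m/s); locked, 25 N does not move it.
- lock (a joint): Depression of the locking button in m: about 0 = up (locked), 0.010 = fully down. Spring: 4.5 N to start, 7.5 N fully down. A pin under it stands in a toothed bar: the stage is free while the button is 4 mm or more down. Let go, it springs up and the pin slips into the next gap (every 10 mm of travel or so; the last gap holds the stage at 0.157 to 0.160); it comes fully up only in a gap.
- button_top (a point): Centre of the flat top of the locking button: black upright disc 34 mm across, top 64 mm above the bench when up, 54 mm when fully down (6 mm above the dark 42 mm collar round it), on the robot's side of the stage (rail x -75 mm, middle of the stage in y). It travels with the stage and is pressed straight down.
- tab_top (a point): Centre of the top edge of the push tab: aluminium upright on the stage, 44 (rail x) by 6 mm (rail y), top 74 mm above the bench, 26 mm to the +y side of the button's centre (near face 23 mm from it). A finger on the button can push against its -y face to move the stage to the burette.
- cup (a point): Middle of the flask's seat on the stage (rail x +60 mm, 135 mm from the button's centre), on the plate's top, inside a black collar 88 mm across, 8 mm high, 78 mm inside.
- tip (a point): Lower tip of the burette, 180 mm above the bench; fixed to the slide.
- flask: Conical glass flask, loose in the seat: base 72 mm across, neck 26 mm, rim 33 mm, 115 mm tall, about 0.13 kg. Origin at the centre of its underside, z up its axis.
- wash_bottle: White wash bottle with blue cap and spout, 60 mm across, 160 mm tall, loose on the bench. Origin at the centre of its underside.
- beaker: Small glass beaker, 60 mm across, 75 mm tall, loose on the bench. Origin at the centre of its underside.
- reagent: Amber reagent bottle with blue cap, 58 mm across, 120 mm tall, loose on the bench. Origin at the centre of its underside.

How it is judged:
By the outcome, as a careful person would: the job done as asked, in the order asked, and still so for the second after the job is handed in, with the robot touching nothing.
It also fails if it takes over 40 s, if anything falls off the work surface, if the arm or the gripper's body presses on something with over 40 N, if the wrist force passes 120 N, or if a joint passes its speed limit or range.

## Working session

There is one attempt and no reset: what is moved stays moved. The work goes in short steps, Python scripts to look and compute and a shell command to move; the robot and the scene stay as the last step left them, time stands still between calls to the robot, and variables do not carry over. Pictures are saved under pics/ and viewed, about 8 in all and at most 12, crops included, and the job is handed in when it is done.

```bash
mkdir -p pics; ls
cat > h.py <<'E'
import numpy as np, cv2
from bench import get_state, cams, env
from scipy.spatial.transform import Rotation as R
def rot(s): 
    q=s["eef_rot"]; return R.from_quat([q[1],q[2],q[3],q[0]])
def proj(p,X):
    c=p["R"]@np.array(X)+p["t"]; k=p["intrinsics"]@c; return (k[:2]/k[2]).round()
def to_tool(d): return rot(get_state()).inv().apply(d)
E
python3 - <<'E'
from h import *
s=get_state(); print(s["time"],np.round(s["position"],3),np.round(rot(s).as_matrix(),2),s["force"])
for c in ["scene","top"]:
    p=cams.read_camera(c); cv2.imwrite(f"pics/{c}0.png",p["frame"])
    for n in ["button_top","tab_top","cup","tip","flask","wash_bottle","beaker","reagent","rail"]:
        r=cams.tip_of(p,n)[:2]; print(c,n,[(np.round(a["xyz"],3),round(a["confidence"],2),proj(p,a["xyz"])) for a in r])
E
```

```text
pics
0.0 [ 0.224 -0.474  0.231] [[-0.    0.9   0.43]
 [ 0.    0.43 -0.9 ]
 [-1.    0.   -0.  ]] [ 0.52163357  0.16472117 -0.39238965]
scene button_top [(array([ 0.522, -0.105,  0.061]), 0.54, array([252., 236.]))]
scene tab_top [(array([ 0.524, -0.08 ,  0.074]), 0.61, array([258., 224.]))]
scene cup [(array([ 0.654, -0.129,  0.043]), 0.57, array([298., 275.]))]
scene tip [(array([0.69 , 0.03 , 0.182]), 0.61, array([352., 188.]))]
scene flask [(array([ 0.658, -0.132,  0.041]), 0.9, array([299., 277.])), (array([ 0.616, -0.042, -0.001]), 0.4, array([304., 245.]))]
scene wash_bottle [(array([0.736, 0.185, 0.   ]), 0.72, array([388., 196.])), (array([0.687, 0.027, 0.185]), 0.47, array([350., 188.]))]
scene beaker [(array([ 0.608,  0.215, -0.002]), 0.97, array([347., 171.]))]
scene reagent [(array([ 0.55 , -0.298, -0.   ]), 0.98, array([214., 329.])), (array([ 0.526, -0.075,  0.071]), 0.34, array([260., 224.]))]
scene rail [(array([ 0.616, -0.038, -0.003]), 0.95, array([304., 245.]))]
top button_top [(array([ 0.524, -0.104,  0.063]), 0.7, array([382., 246.]))]
top tab_top [(array([ 0.531, -0.082,  0.074]), 0.72, array([372., 243.]))]
top cup [(array([ 0.66 , -0.128,  0.04 ]), 0.96, array([389., 187.])), (array([ 0.603,  0.207, -0.002]), 0.41, array([251., 214.]))]
top tip [(array([0.688, 0.027, 0.176]), 0.94, array([323., 167.]))]
top flask [(array([ 0.657, -0.133,  0.038]), 0.97, array([391., 189.]))]
top wash_bottle [(array([ 0.74 ,  0.188, -0.004]), 0.55, array([259., 159.])), (array([ 0.654, -0.134,  0.042]), 0.52, array([392., 190.]))]
top beaker [(array([ 0.602,  0.212, -0.001]), 0.62, array([249., 214.]))]
top reagent [(array([ 0.55 , -0.3  , -0.002]), 0.57, array([458., 234.]))]
top rail [(array([ 0.608, -0.04 ,  0.002]), 0.77, array([351., 211.]))]
```

View pics/scene0.png

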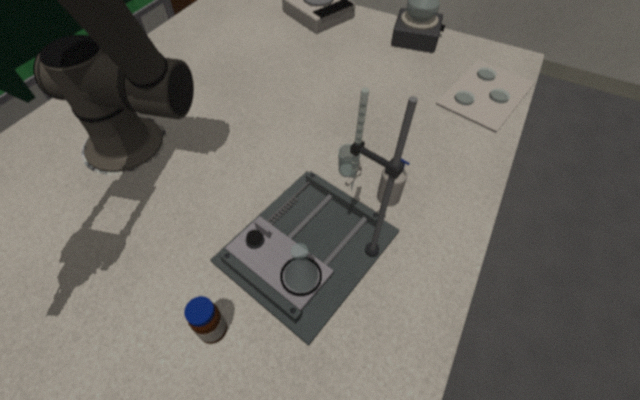

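View pics/top0.png

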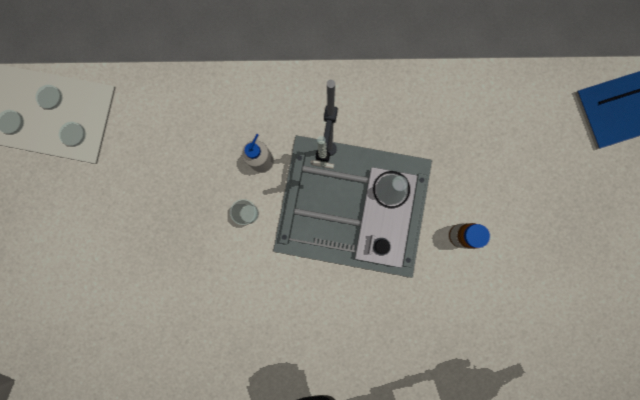

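Both cameras agree. The top view has the button at (382,246), the tab just left of it, the flask at (391,188) in its seat, and the stage at the far end. The rail yaw is about -11°, from the seat and burette tip. Next I work out the move to above the button.

Run:
```python
from h import *
r=rot(get_state())
ey=np.array([.195,.981,0]); Z=-ey; X=np.array([0,0,-1.]); Y=np.cross(Z,X)
T=R.from_matrix(np.c_[X,Y,Z])
print(r.inv().apply(np.array([.523,-.104,.150])-get_state()["position"]).round(3),(r.inv()*T).as_rotvec(degrees=True).round(1))
```

```text
[ 0.081  0.429 -0.208] [36.5  0.  -0. ]
```

```bash
python3 -m jog '[[[0,0.02,0.05,-0.025,5,0,0],[0,0.03,0.1,-0.05,10,0,0],[0,0.04,0.15,-0.075,15,0,0],[0,0.05,0.2,-0.1,20,0,0],[0,0.06,0.25,-0.125,25,0,0],[0,0.07,0.3,-0.15,30,0,0],[0,0.08,0.35,-0.175,36.5,0,0],[0,0.081,0.4,-0.195,36.5,0,0],[0,0.081,0.429,-0.208,36.5,0,0],[0,0.081,0.429,-0.208,36.5,0,0]]]' 30
python3 - <<'E'
from h import *
s=get_state(); print(s["time"],np.round(s["position"],3),np.round(rot(s).as_matrix(),3),np.round(s["force"],2),s["opening"])
p=cams.read_camera("wrist"); cv2.imwrite("pics/w1.png",p["frame"])
for n in ["button_top","tab_top","cup","flask"]:
    print(n,[(np.round(a["xyz"],3),round(a["confidence"],2),proj(p,a["xyz"])) for a in cams.tip_of(p,n)[:2]])
print(proj(p,s["position"]),proj(p,[.523,-.104,.064]))
E
```

```text
time: 2.25
position: [0.5243, -0.102, 0.1501]
eef_rot: [0.45, 0.546, 0.449, -0.546]
force: [-0.7, 1.0, 0.1]
opening: 0.0002
2.25 [ 0.524 -0.102  0.15 ] [[ 0.     0.981 -0.192]
 [ 0.    -0.192 -0.981]
 [-1.     0.    -0.   ]] [-0.71  1.02  0.14] 0.00018838152377871858
button_top [(array([ 0.527, -0.1  ,  0.07 ]), 0.7, array([320., 204.]))]
tab_top [(array([ 0.532, -0.078,  0.076]), 0.65, array([285., 204.]))]
cup []
flask []
[324. 261.] [327. 205.]
```

View pics/w1.png

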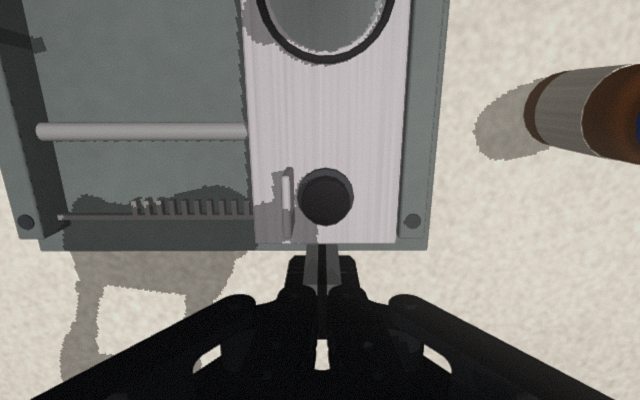

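The wrist view shows the button disc at about (325,195) and the tab at about (288,203). The tool is square to the stage. I'll back-project the disc by fitting its dark outline.

Run:
```python
from h import *
p=cams.read_camera("wrist"); f=p["frame"][140:240,260:380]; 
cv2.imwrite("pics/w2.png",cv2.resize(f,None,fx=5,fy=5,interpolation=cv2.INTER_CUBIC))
K=np.linalg.inv(p["intrinsics"]); 
def bp(u,v,z):
    d=p["R"].T@K@[u,v,1]; o=-p["R"].T@p["t"]; return o+d*(z-o[2])/d[2]
print(bp(325,195,.064).round(4),bp(325,195,.048).round(4),bp(288,203,.074).round(4), (-p["R"].T@p["t"]).round(3))
for e in [(.017,0),(-.017,0),(0,.017),(0,-.017)]:
    print(e,[proj(p,[.523+e[0],-.104+e[1],z]) for z in (.064,.048)])
```

```text
[ 0.5285 -0.1069  0.064 ] [ 0.5239 -0.1062  0.048 ] [ 0.5308 -0.0825  0.074 ] [ 0.594 -0.118  0.293]
(0.017, 0) [array([317., 180.]), array([318., 174.])]
(-0.017, 0) [array([327., 226.]), array([327., 218.])]
(0, 0.017) [array([298., 208.]), array([300., 201.])]
(0, -0.017) [array([347., 199.]), array([345., 192.])]
```

View pics/w2.png

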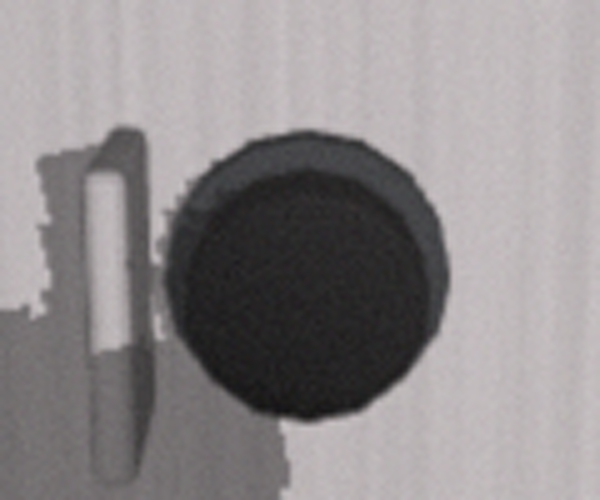

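Refined button centre is about (0.525,-0.104), within 3 mm of the networks' estimate. Next I descend, with the tool shut and 3 mm toward the tab, first to just above the button and then pressing.

```bash
python3 -m jog '[[[0,0.03,0.0014,-0.0013,0,0,0],[0,0.06,0.0014,-0.0013,0,0,0],[0,0.08,0.0014,-0.0013,0,0,0],[0,0.08,0.0014,-0.0013,0,0,0],[0,0.088,0.0014,-0.0013,0,0,0],[0,0.092,0.0014,-0.0013,0,0,0],[0,0.092,0.0014,-0.0013,0,0,0]]]'
```

```text
time: 3.42
position: [0.5258, -0.1033, 0.0592]
eef_rot: [0.449, 0.547, 0.448, -0.546]
force: [0.1, -1.7, 5.6]
opening: 0.0001
```

```bash
python3 -m jog '[[[0,0.003,0,0,0,0,0],[0,0.0045,0,0,0,0,0],[0,0.0045,0,0,0,0,0]]]'
python3 - <<'E'
from h import *
p=cams.read_camera("wrist"); s=get_state(); print(np.round(s["position"],4),np.round(s["force"],2))
f=p["frame"]; a,b=proj(p,s["position"]); print(a,b)
cv2.imwrite("pics/w3.png",cv2.resize(f[130:330,220:420],None,fx=3,fy=3,interpolation=cv2.INTER_CUBIC))
E
```

```text
time: 3.8
position: [0.5258, -0.1032, 0.055]
eef_rot: [0.45, 0.547, 0.448, -0.546]
force: [0.1, -0.9, 7.0]
opening: 0.0003
[ 0.5258 -0.1032  0.055 ] [-0.84 -1.63  6.52]
324.0 261.0
```

View pics/w3.png

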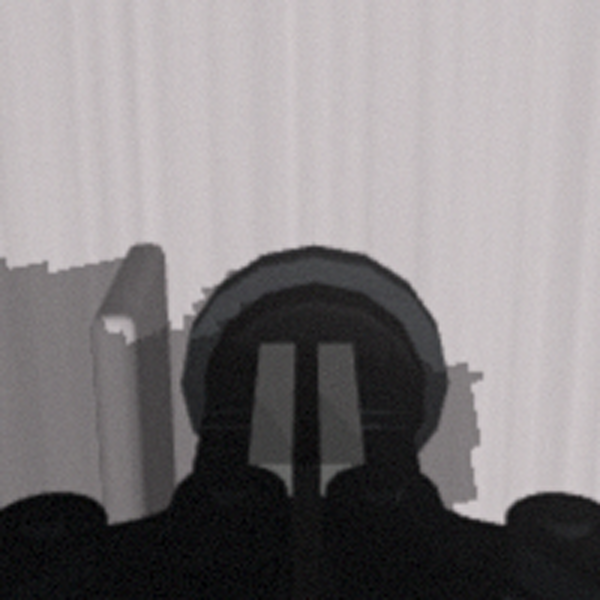

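The fingertips sit on the button, about 8 mm down at 7 N, with the tab about 10 mm to the left. I'll push gently along rail +y (tool -z).

```bash
python3 -m jog '[[[0,0.0005,0,-0.003,0,0,0],[0,0.0005,0,-0.006,0,0,0],[0,0.0005,0,-0.009,0,0,0],[0,0.0005,0,-0.012,0,0,0],[0,0.0005,0,-0.016,0,0,0],[0,0.0005,0,-0.021,0,0,0],[0,0.0005,0,-0.027,0,0,0],[0,0.0005,0,-0.034,0,0,0],[0,0.0005,0,-0.040,0,0,0],[0,0.0005,0,-0.044,0,0,0]]]'
python3 - <<'E'
from h import *
p=cams.read_camera("top"); s=get_state(); print(np.round(s["position"],4),np.round(s["force"],2))
for n in ["cup","flask","tab_top","button_top"]: print(n,[(np.round(a["xyz"],3),round(a["confidence"],2)) for a in cams.tip_of(p,n)[:1]])
E
```

```text
time: 5.1
position: [0.5342, -0.0597, 0.0545]
eef_rot: [0.449, 0.547, 0.448, -0.546]
force: [-1.0, -1.4, 7.4]
opening: 0.0001
[ 0.5342 -0.0592  0.0545] [-1.28  0.14  7.04]
cup [(array([ 0.667, -0.084,  0.04 ]), 0.68)]
flask [(array([ 0.666, -0.09 ,  0.039]), 0.77)]
tab_top []
button_top []
```

The stage moves with the finger (seat about 45 mm along, flask with it). I'll continue.

```bash
python3 -m jog '[[[0,0,0,-0.005,0,0,0],[0,0,0,-0.012,0,0,0],[0,0,0,-0.020,0,0,0],[0,0,0,-0.028,0,0,0],[0,0,0,-0.036,0,0,0],[0,0,0,-0.044,0,0,0],[0,0,0,-0.052,0,0,0],[0,0,0,-0.060,0,0,0],[0,0,0,-0.067,0,0,0],[0,0,0,-0.072,0,0,0]]]'
python3 - <<'E'
from h import *
p=cams.read_camera("top"); s=get_state(); print(np.round(s["position"],4),np.round(s["force"],2))
for n in ["cup","flask","tab_top","button_top"]: print(n,[(np.round(a["xyz"],3),round(a["confidence"],2)) for a in cams.tip_of(p,n)[:1]])
E
```

```text
time: 6.6
position: [0.5479, 0.0111, 0.0544]
eef_rot: [0.449, 0.547, 0.448, -0.546]
force: [-1.7, -1.6, 6.1]
opening: 0.0001
[0.548  0.0118 0.0545] [-1.22 -0.29  7.43]
cup [(array([ 0.681, -0.015,  0.041]), 0.89)]
flask [(array([ 0.678, -0.019,  0.04 ]), 0.82)]
tab_top []
button_top []
```

```bash
python3 -m jog '[[[0,0,0,-0.005,0,0,0],[0,0,0,-0.011,0,0,0],[0,0,0,-0.017,0,0,0],[0,0,0,-0.022,0,0,0],[0,0,0,-0.027,0,0,0],[0,0,0,-0.032,0,0,0],[0,0,0,-0.036,0,0,0],[0,0,0,-0.039,0,0,0],[0,0,0,-0.042,0,0,0],[0,0,0,-0.045,0,0,0]]]'
python3 -m jog '[[[0,0,0,-0.002,0,0,0],[0,0,0,-0.004,0,0,0],[0,0,0,-0.006,0,0,0],[0,0,0,-0.006,0,0,0]]]'
```

```text
time: 8.1
position: [0.5565, 0.0548, 0.0544]
eef_rot: [-0.449, -0.546, -0.448, 0.546]
force: [-1.6, -4.6, 6.1]
opening: 0.0002
time: 8.6
position: [0.5581, 0.0604, 0.0546]
eef_rot: [0.449, 0.547, 0.448, -0.546]
force: [-0.6, -2.8, 7.4]
opening: 0.0003
```

Side force is about 3–5 N and the finger has travelled 0.167 m, so it is likely slipping on the button at the stop. I'll press on against the tab to confirm.

```bash
python3 -m jog '[[[0,0,0,-0.002,0,0,0],[0,0,0,-0.004,0,0,0],[0,0,0,-0.005,0,0,0],[0,0,0,-0.005,0,0,0]]]'
python3 - <<'E'
from h import *
p=cams.read_camera("wrist"); s=get_state(); print(np.round(s["position"],4),np.round(s["force"],2))
cv2.imwrite("pics/w4.png",cv2.resize(p["frame"][100:400,120:520],None,fx=2,fy=2,interpolation=cv2.INTER_CUBIC))
p=cams.read_camera("top")
for n in ["cup","flask","tip"]: print(n,[(np.round(a["xyz"],3),round(a["confidence"],2)) for a in cams.tip_of(p,n)[:1]])
E
```

```text
time: 9.1
position: [0.5584, 0.0617, 0.0545]
eef_rot: [-0.45, -0.545, -0.447, 0.548]
force: [-4.9, -19.5, 9.4]
opening: 0.0
[0.5584 0.0617 0.0546] [ -4.11 -19.9    9.7 ]
cup [(array([0.69 , 0.029, 0.042]), 0.83)]
flask [(array([0.685, 0.021, 0.04 ]), 0.7)]
tip [(array([0.686, 0.025, 0.177]), 0.86)]
```

View pics/w4.png

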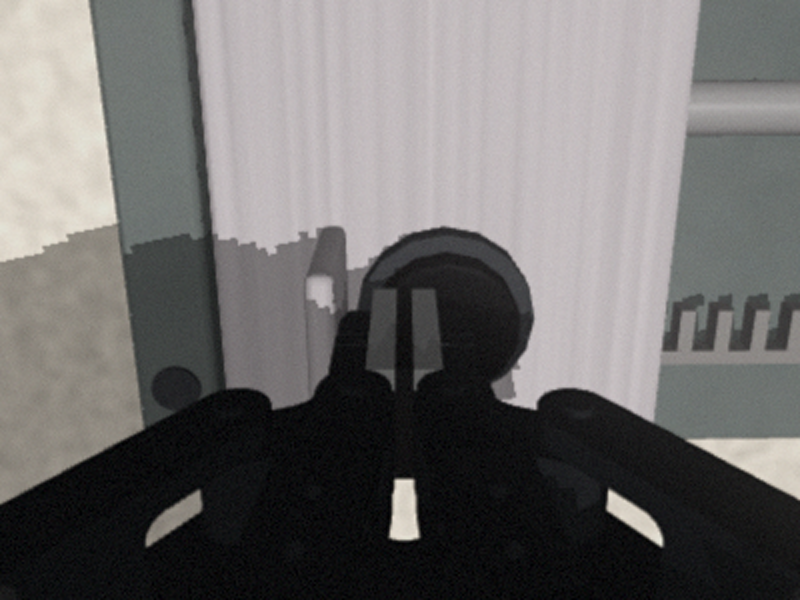

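The stage is flush with the end stop, with 20 N of reaction and the seat under the tip. I'll ease the push to about 10 N but keep it on the tab, then lift straight up so the button springs up at the stop.

```bash
python3 -m jog '[[[0,0,0,0.002,0,0,0],[0,-0.003,0,0.002,0,0,0],[0,-0.006,0,0.002,0,0,0],[0,-0.009,0,0.002,0,0,0],[0,-0.012,0,0.002,0,0,0],[0,-0.012,0,0.002,0,0,0]]]'
```

```text
time: 10.1
position: [0.5581, 0.0634, 0.0657]
eef_rot: [-0.449, -0.546, -0.448, 0.547]
force: [-0.7, -5.8, 3.0]
opening: -0.0002
```

```bash
python3 -m jog '[[[0,-0.002,0,0.003,0,0,0],[0,-0.004,0,0.008,0,0,0],[0,-0.02,0,0.010,0,0,0],[0,-0.05,0,0.010,0,0,0],[0,-0.08,0,0.010,0,0,0],[0,-0.1,0,0.010,0,0,0],[0,-0.1,0,0.010,0,0,0]]]'
python3 - <<'E'
from h import *
s=get_state(); print(np.round(s["position"],4),np.round(s["force"],2))
w=cams.read_camera("wrist"); t=cams.read_camera("top"); c=cams.read_camera("scene")
for n in ["button_top","tab_top","cup","flask","tip","wash_bottle","beaker","reagent"]:
    for k,p in (("w",w),("t",t),("s",c)):
        print(n,k,[(np.round(a["xyz"],3),round(a["confidence"],2)) for a in cams.tip_of(p,n)[:1]])
cv2.imwrite("pics/w5.png",w["frame"])
cv2.imwrite("pics/ts5.png",np.vstack([cv2.resize(t["frame"][90:290,220:500],(560,400)),cv2.resize(c["frame"][80:350,180:440],(560,580))])[:, :][:1000] if 0 else np.hstack([cv2.resize(t["frame"][90:290,220:500],(420,300)),cv2.resize(c["frame"][80:350,180:440],(289,300))]))
E
```

```text
time: 10.98
position: [0.5572, 0.0543, 0.1677]
eef_rot: [0.45, 0.548, 0.448, -0.545]
force: [-0.8, -0.2, -0.1]
opening: -0.0001
[0.5572 0.0543 0.1677] [-0.81 -0.21 -0.08]
button_top w [(array([0.557, 0.057, 0.067]), 0.77)]
button_top t [(array([ 0.549, -0.302, -0.001]), 0.28)]
button_top s [(array([0.558, 0.055, 0.06 ]), 0.47)]
tab_top w [(array([0.561, 0.078, 0.074]), 0.55)]
tab_top t [(array([ 0.601,  0.208, -0.002]), 0.41)]
tab_top s [(array([0.557, 0.079, 0.073]), 0.9)]
cup w []
cup t [(array([0.691, 0.028, 0.041]), 0.88)]
cup s [(array([0.686, 0.028, 0.043]), 0.7)]
flask w [(array([0.686, 0.028, 0.038]), 0.98)]
flask t [(array([0.687, 0.023, 0.042]), 0.74)]
flask s [(array([0.692, 0.023, 0.043]), 0.92)]
tip w []
tip t [(array([0.686, 0.028, 0.177]), 0.63)]
tip s [(array([0.689, 0.028, 0.183]), 0.9)]
wash_bottle w []
wash_bottle t [(array([ 0.737,  0.187, -0.004]), 0.66)]
wash_bottle s [(array([ 0.738,  0.181, -0.002]), 0.85)]
beaker w [(array([ 0.608,  0.211, -0.001]), 0.81)]
beaker t [(array([ 0.603,  0.21 , -0.001]), 0.71)]
beaker s [(array([ 0.607,  0.214, -0.004]), 0.92)]
reagent w []
reagent t [(array([ 0.547, -0.299, -0.003]), 0.85)]
reagent s [(array([ 0.548, -0.299, -0.001]), 0.59)]
```

View pics/w5.png

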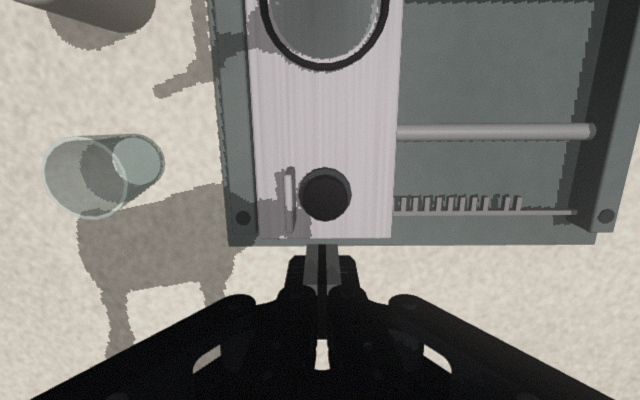

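View pics/ts5.png

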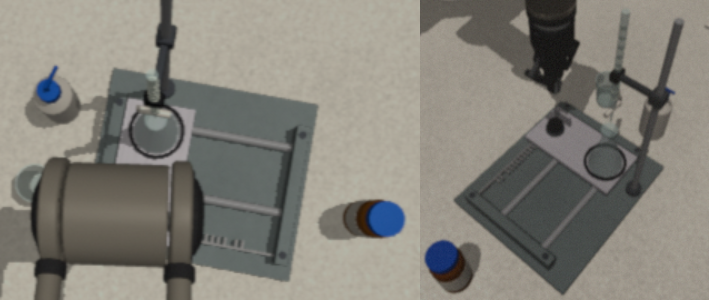

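The burette tip, seat and flask line up, and the beaker and both bottles haven't moved. I'll check that the button is up by its parallax against the collar, using predicted outlines for up and down.

Run:
```python
from h import *
p=cams.read_camera("wrist"); b=np.array([.5555,.0535]); k=6; x0,y0=275,145
f=cv2.resize(p["frame"][y0:y0+95,x0:x0+100],None,fx=k,fy=k,interpolation=cv2.INTER_CUBIC)
def circ(r,z,c,o):
    a=np.linspace(0,6.28,60); q=np.array([proj2(p,[b[0]+o[0]+r*np.cos(t),b[1]+o[1]+r*np.sin(t),z]) for t in a])
    cv2.polylines(f,[((q-[x0,y0])*k).astype(np.int32)],True,c,1)
def proj2(p,X):
    c=p["intrinsics"]@(p["R"]@np.array(X)+p["t"]); return c[:2]/c[2]
# align outline to picture: shift so that the collar fits (bright plate vs collar threshold)
g=cv2.cvtColor(p["frame"],cv2.COLOR_BGR2GRAY)[y0:y0+95,x0:x0+100]
def blob(th):
    n,l,st,ce=cv2.connectedComponentsWithStats((g<th).astype(np.uint8)); i=l[50,50]; return st[i],ce[i]+[x0,y0]
for th in (40,50,60,80): print(th,blob(th))
for r,z in ((.021,.048),(.017,.064),(.017,.054)): print(z,proj2(p,[*b,z]).round(1),(2*r*p["intrinsics"][0,0]/(p["R"]@[*b,z]+p["t"])[2]).round(1))
cv2.imwrite("pics/w6.png",f)
```

```text
40 (array([ 27,  29,  44,  46, 870], dtype=int32), array([319.61494253, 201.56436782]))
50 (array([  24,   28,   48,   47, 1721], dtype=int32), array([323.29517722, 196.10459035]))
60 (array([  23,   28,   50,   47, 1805], dtype=int32), array([322.97063712, 195.86315789]))
80 (array([  22,   21,   54,   54, 2220], dtype=int32), array([323.80900901, 192.55495495]))
0.048 [324.3 192.1] 54.5
0.064 [324.5 198.1] 46.8
0.054 [324.3 194.3] 45.1
```

View pics/w6.png

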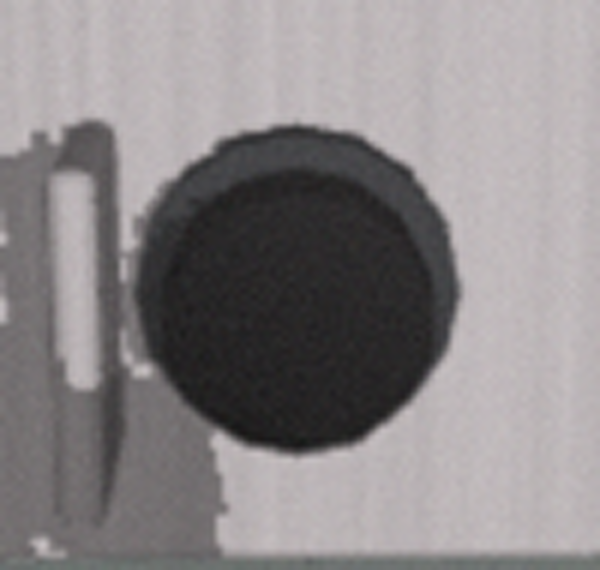

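The button matches its initial "up" look. The disc is 47 px across (46.8 predicted for up, 45.1 for down), it hides the collar's lower rim, and the disc-to-collar proportions equal those of the first picture. The robot is clear, so I'm handing in.

```bash
python3 -c "
from h import *
print(get_state()['time'],np.round(get_state()['force'],1)); print(env.sign_off())"
```

```text
12.375 [ 0.6 -0.   0.6]
the job is handed in; nothing more can be done
None
```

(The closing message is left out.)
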